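# Find and seat the rocking specimen-box lid

### The arm

A 7-joint arm with a two-finger parallel gripper is mounted at the origin on the work surface. World frame = base frame: x ahead of the robot, y to its left, z up, the work surface at z = 0. Lengths are in m, angles in degrees, forces in N, time in s.
With the tool pointing down it reaches from about 0.35 to 0.775 m from the base axis. Payload 3.1 kg.
Tool frame: the origin (TCP) lies between the finger pads; the fingertips stand 19 mm ahead of it and the grasp point (between the pads) is the TCP (arm.tcp_to_tips is the distance from the TCP to the fingertips, in m); x points along the fingers, y is the direction in which the jaws open and shut, and the axes are right-handed (so a half turn about x gives the same grasp; the last joint's range is limited). The gripper opens to 85 mm and grips with 20 to 120 N. Pads are 22 mm wide; open, the fingers measure 114 mm over their backs; the gripper's body (76 mm by 85 mm) begins 54 mm behind the grasp point. The pads swing forward as they close: fully open they stand 13 mm farther back than shut.
Start: joints at [-72.233, 17.813, 0.802, 86.603, -0.252, 75.585, -1.558], TCP at [0.189, 0.516, 0.25] pointing down, gripper open.
Joint ranges: [-154.91, 154.91], [-16.99, 109.72], [-72.82, 74.43], [7.12, 147.25], [-82.49, 262.49], [11.32, 116.49], [-174.64, 174.64]. Speed limits (degrees/s): [159.86, 159.86, 180, 180, 180, 180, 180].

### API

Orientations are given as a 3x3 rotation matrix whose columns are the frame's x, y, z axes.
In Python, from station import status, imaging, close_job, arm gives the robot as it stands.
- The arm moves only by the tool jog_arm, never from a script. Its argument "deltas" is a list of rows, each an object with "slide": the shift along the tool's x, y, z in mm, a list of three; "yaw": the turn about the tool's x in rad. A call has 1 to 12 rows; each row is the pose to reach, as a shift and turn from the pose commanded when the call began, along the tool's axes at that moment; what a row does not reach only later rows make up. A row lasts 1/8 s, in which the tool goes at most 62.5 mm and 10.7 degrees, less where a joint would pass 70% of its speed; a pose out of reach is approached as far as the arm can. A call with a gripper value outside its range is refused whole. "hand" is the finger opening in mm, from 0 to 85.4, set as the call begins (left out, the last holds). The fingers move at their own pace and stop on an object; "grip_force" is the grip in N (left out, the last holds). Time passes only in rows, so rows that repeat a pose let the fingers close. It gives the time, the measured TCP pose, the force and the opening at its end, in the units of the state.
- status.get_obs(): the state, without advancing time (a new reading comes with each control period).
- imaging.read_camera(name): name is "scene" or "top"; returns (picture, depth): 384x512x3 uint8, red, green, blue; 384x512 float32, m along the optical axis (not along the pixel's ray), 0 where there is no reading.
- imaging.get_calibration(name): a dict with "camera_matrix" (3x3 intrinsics, pixels), "xyz" and "rotation" of the camera in the world. Camera axes: x right, y up, looking along -z (the intrinsics and any distortion apply to the point x, -y, -z); pixel columns grow to the right and rows downward; lengths in m; the calibration is good to about 2 mm. A picture is of the moment at which its call begins. get_calibration takes no time and is no camera call.
- close_job(): hands the job in, once; it reports no verdict.
The state is a dict: "time_s": time; "qpos": joint angles; "joint_velocities": joint speeds; "joint_efforts": joint torques, N m; "eef_pos": TCP position; "tool_rot": TCP orientation; "wrist_force": force on the tool from outside, world axes, zero at the start; "wrist_torque": the same for the moment, N m; "finger_gap": finger opening in m.
Only numpy, scipy, OpenCV 4.12 (cv2) and the standard library are available. Lean on these libraries where they do the work, as an engineer would, in place of code of your own. Each camera call takes 0.05 s, during which the arm holds its last target.

### The job

One of the four wooden box lids in the tray rocks because a stone lies too high beneath it: press lightly near an edge of the lids with a fingertip to find which one tips. Then press that lid firmly down at its middle until it sits fully home on its box and no longer rocks. Only feel the other lids gently, do not pick up any lid, and leave the other things where they stand.

Things in the scene. Friction and masses are not known exactly. Their poses are not given: they have to be found in the camera images.
- lid_a_top (a point): One of four identical square beech lids, 84.5 mm wide, a 6 mm plate with an 11 mm skirt slipped loosely over a wooden box 75 mm square. Point: centre of the flat upper face, 83 to 89 mm above the table; z up, x and y along its edges. Any of the four may rock; height at rest tells nothing, as boxes stand higher or lower by some mm. Read the other lids' notes too.
- lid_b_top (a point): Second of the four identical lids, point and axes as lid_a_top. All boxes stand on springy foam: pressed, they sink level, about 1 mm per newton (18 mm at most), and rise again when let go. A well seated lid stays level with its box wherever it is pressed. Feel it with a few newtons: 10 N on a seated lid is too much.
- lid_c_top (a point): Third of the four identical lids, point and axes as lid_a_top. Whichever lid rocks rests level on a hidden stone's flat top, 22 mm across, under its centre, 5 mm clear of the box's rim: 1 to 3 N some 25 to 32 mm from its centre, towards the middle of an edge, tips it about 0.13 rad, and it falls back level when let go.
- lid_d_top (a point): Fourth of the four identical lids, point and axes as lid_a_top. Whichever lid rocks is seated by pressing its centre with over 13 N, best 16 to 18 N: foam and stone give way, the fingertip ends 18 to 22 mm lower, the stone stays down, and the lid, let go, lies 5 mm lower than before. Lids are 27 mm apart or more.
- stone_a (a joint): How far (m) the hidden stone in the box under lid_a_top has been pushed down: 0 at the start in every box, so it does not tell which lid rocks. The stone under the rocking lid reads about 0.005 once that lid is home, and stays so; the stones of the other boxes lie too low to be touched.
- stone_b (a joint): How far (m) the hidden stone in the box under lid_b_top has been pushed down: 0 at the start in every box, so it does not tell which lid rocks. The stone under the rocking lid reads about 0.005 once that lid is home, and stays so; the stones of the other boxes lie too low to be touched.
- stone_c (a joint): How far (m) the hidden stone in the box under lid_c_top has been pushed down: 0 at the start in every box, so it does not tell which lid rocks. The stone under the rocking lid reads about 0.005 once that lid is home, and stays so; the stones of the other boxes lie too low to be touched.
- stone_d (a joint): How far (m) the hidden stone in the box under lid_d_top has been pushed down: 0 at the start in every box, so it does not tell which lid rocks. The stone under the rocking lid reads about 0.005 once that lid is home, and stays so; the stones of the other boxes lie too low to be touched.
- tower: bystander: small polished stone cone, 34 mm wide, 60 mm high, standing loose in one of the tray's six cells (the four boxes and two bystanders share the cells in any order, 112 mm apart). Origin: centre of its underside, 28 mm above the table; z up.
- dish: bystander: empty round brass dish, 60 mm across, 22 mm high, loose in another cell. Origin: centre of its underside; z up.
- loupe: bystander: stubby dark magnifier, 38 mm across, 23 mm high, standing loose on the table to the left of the tray. Origin: centre of its underside; z up.
There are look-alikes about, which are no part of the job. What is shaped like the part that bears lid_b_top but green, pink or purple is not meant.

How it is judged (in metres and radians):
At the end, for the whole second after the job is handed in: The high stone has been pushed down by at least 4.5 mm of its 5 mm, so that the lid that rocked is home on its rim; all four lids lie level (within 0.025 rad), at rest on their boxes, within 8 mm of where they were and with their tops no higher than 91 mm (value of joint any of stone_a, stone_b, stone_c, stone_d above 0.0045 m and distance of each of lid_a_top, lid_b_top, lid_c_top, lid_d_top from where it was at the start of the episode below 0.008 m and angle between each of lid_a_top, lid_b_top, lid_c_top, lid_d_top's own z axis and vertical below 0.025 rad and height (world z) of each of lid_a_top, lid_b_top, lid_c_top, lid_d_top below 0.091 m and linear speed of each of lid_a, lid_b, lid_c, lid_d below 0.02 m/s); the robot touches nothing.
It fails at once if a lid with no high stone under it was pressed with more than 10 N ((contact force between any of the fingers, the arm and lid_a above 10 N and contact force between lid_a and stone_a below 0.2 N and value of joint stone_a below 0.003 m) or (contact force between any of the fingers, the arm and lid_b above 10 N and contact force between lid_b and stone_b below 0.2 N and value of joint stone_b below 0.003 m) or (contact force between any of the fingers, the arm and lid_c above 10 N and contact force between lid_c and stone_c below 0.2 N and value of joint stone_c below 0.003 m) or (contact force between any of the fingers, the arm and lid_d above 10 N and contact force between lid_d and stone_d below 0.2 N and value of joint stone_d below 0.003 m)).
It fails at once if a lid was lifted, carried or tipped off its box (height (world z) of any of lid_a_top, lid_b_top, lid_c_top, lid_d_top above 0.099 m or distance of any of lid_a_top, lid_b_top, lid_c_top, lid_d_top from where it was at the start of the episode above 0.03 m or angle between any of lid_a_top, lid_b_top, lid_c_top, lid_d_top's own z axis and vertical above 0.3 rad).
It fails at once if a bystander was shifted by more than 10 mm (distance of any of tower, dish, loupe from where it was at the start of the episode above 0.01 m).
It also fails if it takes over 48 s, if anything falls off the work surface, if the arm or the gripper's body presses on something with over 40 N, if the wrist force passes 120 N, or if a joint passes its speed limit or range.

## Working session

There is one attempt and no reset: what is moved stays moved. The work goes in short steps, Python scripts to look and compute and a tool call to move; the robot and the scene stay as the last step left them, time stands still between calls to the robot, and variables do not carry over. Pictures are saved under pics/ and viewed, and the job is handed in when it is done.

Besides the shell and the picture viewer there is one more tool, called after "Emit:" by a JSON object that holds its "op" and its "data". jog_arm: Moves the arm, as the interface text tells. Its arguments: {"type":"object","properties":{"deltas":{"type":"array"},"hand":{"type":"number"},"grip_force":{"type":"number"}},"required":["deltas"]}

```bash
mkdir -p pics; ls
cat > s1.py <<'E'
from station import status, imaging, arm
import numpy as np, cv2
o=status.get_obs()
for k in o: print(k, np.round(o[k],4).tolist())
print(arm.tcp_to_tips)
for n in ("scene","top"):
    p,d=imaging.read_camera(n); c=imaging.get_calibration(n)
    np.savez(f"cam_{n}.npz",p=p,d=d,K=c["camera_matrix"],t=c["xyz"],R=c["rotation"])
    print(n,{k:np.round(v,4).tolist() if not isinstance(v,str) else v for k,v in c.items()})
    cv2.imwrite(f"pics/{n}1.png",cv2.resize(p[:,:,::-1],(768,576)))
E
python3 s1.py
```

```text
pics
time_s 0.0
qpos [-72.2318, 17.8597, 0.8002, 86.6918, -0.2511, 75.5827, -1.557]
joint_velocities [0.0459, -0.0528, -0.0132, 0.0488, -0.0906, -0.0691, -0.046]
joint_efforts [-0.0004, -37.9914, 0.1459, -23.0582, 0.0123, 0.0138, 0.0]
eef_pos [0.1893, 0.5157, 0.2492]
tool_rot [[-0.0007, 0.3445, 0.9388], [-0.0022, 0.9388, -0.3445], [-1.0, -0.0023, 0.0001]]
wrist_force [-0.6686, 0.6119, -0.0474]
wrist_torque [-0.0564, -0.0248, 0.0086]
finger_gap 0.0852
0.019
scene {'camera_matrix': [[493.8199, 0.0, 253.0767], [0.0, 493.8199, 199.2432], [0.0, 0.0, 1.0]], 'xyz': [1.3447, 0.4233, 0.7543], 'rotation': [[-0.3123, -0.5584, 0.7685], [0.95, -0.177, 0.2574], [-0.0077, 0.8104, 0.5858]]}
top {'camera_matrix': [[463.2107, 0.0, 263.1699], [0.0, 463.2107, 196.6888], [0.0, 0.0, 1.0]], 'xyz': [0.3582, 0.1178, 1.1437], 'rotation': [[0.0022, 0.9946, -0.1038], [-1.0, 0.0016, -0.0059], [-0.0057, 0.1038, 0.9946]]}
```

View pics/scene1.png

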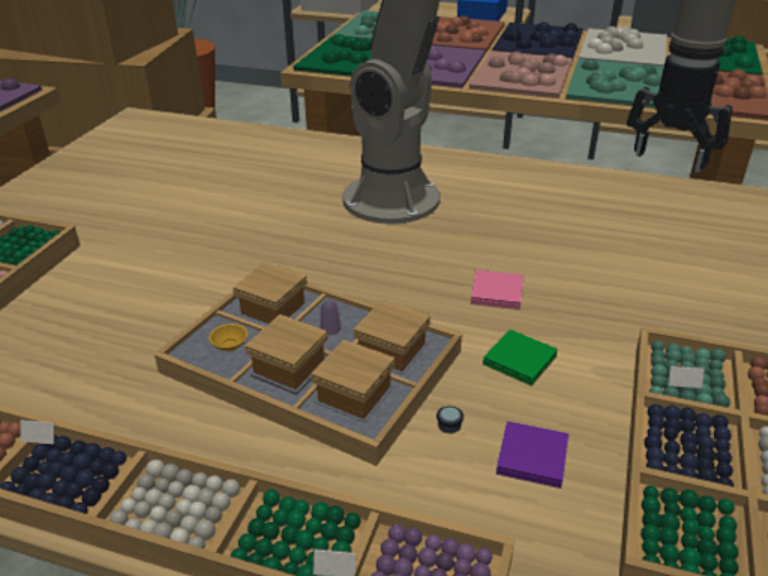

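View pics/top1.png

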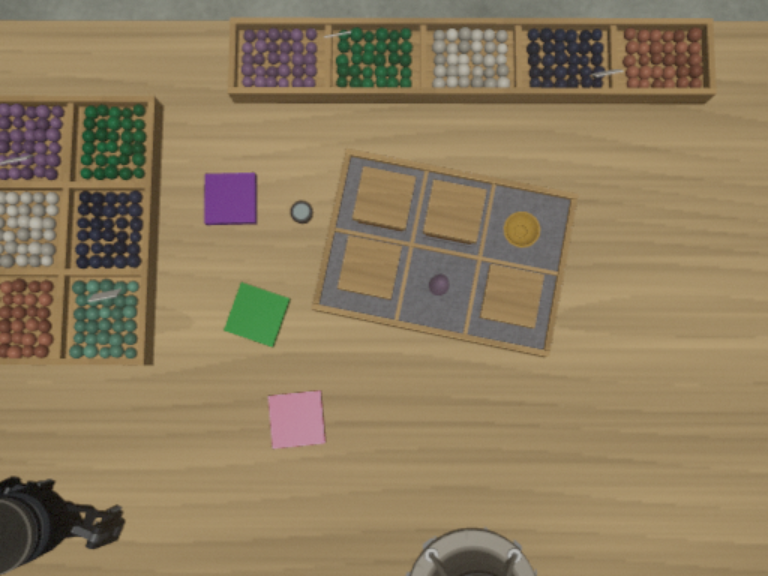

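The four beech lids show at top-view pixels (768 scale) (386,198), (455,211), (370,266) and (512,295). The dish is at (521,230), the tower at (439,285) and the loupe at (301,211). The look-alikes are coloured plates on the table: purple (231,199), green (257,315) and pink (297,419). I'll work on the four wooden ones.

```bash
cat > meas.py <<'E'
import numpy as np, cv2
def world(n):
    z=np.load(f"cam_{n}.npz"); K,t,R,d=z["K"],z["t"],z["R"],z["d"]
    v,u=np.mgrid[0:384,0:512]
    P=np.stack([(u-K[0,2])/K[0,0]*d,-(v-K[1,2])/K[1,1]*d,-d],-1)
    W=P@R.T+t; W[d==0]=np.nan
    return z["p"],W
def lids(n,lo=0.078,hi=0.095):
    p,W=world(n)
    m=((W[...,2]>lo)&(W[...,2]<hi)&(W[...,0]>.3)&(W[...,0]<.8)&(np.abs(W[...,1])<.3)).astype(np.uint8)
    k,l,s,c=cv2.connectedComponentsWithStats(m)
    out=[]
    for i in range(1,k):
        if s[i,4]<300: continue
        w=W[l==i]; w=w[np.isfinite(w[:,2])]
        # robust plane
        A=np.c_[w[:,:2]-w[:,:2].mean(0),np.ones(len(w))]; 
        g=np.ones(len(w),bool)
        for _ in range(4):
            co=np.linalg.lstsq(A[g],w[g,2],rcond=None)[0]; r=w[:,2]-A@co; g=np.abs(r)<0.003
        (cx,cy),(a,b),an=cv2.minAreaRect((w[g][:,:2]*1000).astype(np.float32))
        out.append((cx,cy,a,b,an,co[2]*1000,co[0],co[1],c[i],len(w)))
    return out
if __name__=="__main__":
    for n in ("top","scene"):
        print(n)
        for o in lids(n): print("c=(%.1f,%.1f) size %.1fx%.1f ang %.1f z %.1f tilt %.3f %.3f"%o[:8],np.round(o[8],0),o[9])
        p,W=world(n)
        m=((W[...,2]<0.005)&(W[...,0]>.3)&(W[...,0]<.75)); print("table z",np.nanmedian(W[...,2][m]))
E
python3 meas.py
python3 - <<'E'
import cv2
p=cv2.imread('pics/top1.png'); cv2.imwrite('pics/crop1.png',cv2.resize(p[140:365,190:590],(800,450)))
E
```

```text
top
c=(623.1,141.4) size 84.6x85.0 ang 78.5 z 84.3 tilt -0.001 0.005 [256. 131.] 1295
c=(601.1,31.7) size 84.2x85.2 ang 78.2 z 89.0 tilt 0.005 0.002 [303. 140.] 1330
c=(513.4,163.6) size 84.5x84.4 ang 78.9 z 83.9 tilt 0.000 0.002 [246. 178.] 1321
c=(469.8,-56.0) size 84.7x84.8 ang 78.9 z 83.9 tilt 0.003 -0.000 [341. 197.] 1345
table z 0.000456094372436322
scene
c=(470.0,-54.8) size 86.2x87.3 ang 78.7 z 82.8 tilt -0.005 0.000 [180. 188.] 763
c=(513.9,164.7) size 86.9x88.5 ang 79.4 z 83.0 tilt 0.001 -0.001 [262. 216.] 943
c=(601.6,33.2) size 87.3x86.6 ang 78.0 z 87.8 tilt -0.001 -0.002 [191. 227.] 1142
c=(623.5,143.1) size 85.6x88.5 ang 78.2 z 83.3 tilt 0.002 0.001 [236. 245.] 1182
table z -0.0004543915049746716
```

View pics/crop1.png

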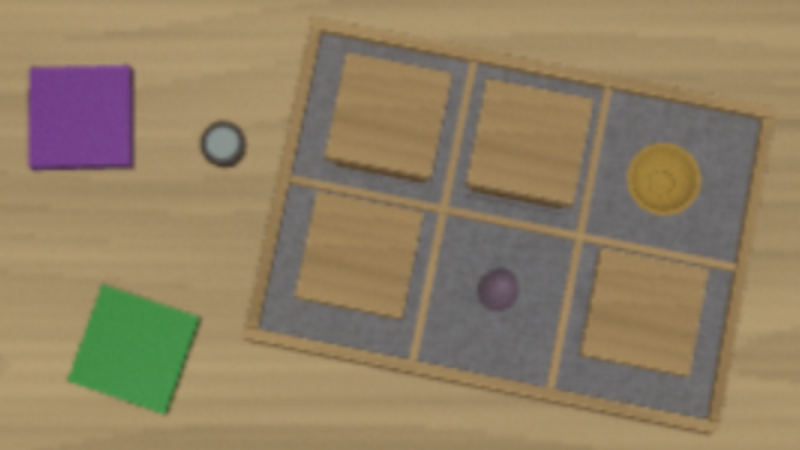

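The crop confirms four plain beech lids, level, 84.5 mm square, with tops at 84 to 89 mm and the tray turned by about 78.5°. All of that matches the description. I'll go first above the far-side edge point of lid 3 at (513.6, 164.1), with the gripper closed.

Emit:
{"op": "jog_arm", "data": {"deltas": [{"slide":[50,-112,200],"yaw":-0.08},{"slide":[50,-112,200],"yaw":-0.08},{"slide":[50,-112,200],"yaw":-0.08},{"slide":[50,-112,200],"yaw":-0.08},{"slide":[110,-223,397],"yaw":-0.148},{"slide":[110,-223,397],"yaw":-0.148},{"slide":[110,-223,397],"yaw":-0.148},{"slide":[110,-223,397],"yaw":-0.148},{"slide":[110,-223,397],"yaw":-0.148},{"slide":[110,-223,397],"yaw":-0.148}], "hand": 0, "grip_force": 20}}

```text
time_s: 1.35
eef_pos: [0.4847, 0.1708, 0.1399]
tool_rot: [[-0.001, 0.202, 0.979], [0.0, 0.979, -0.202], [-1.0, 0.0, -0.001]]
wrist_force: [-0.7, 0.4, 0.5]
finger_gap: 0.0002
```

Emit:
{"op": "jog_arm", "data": {"deltas": [{"slide":[33,0,0],"yaw":0},{"slide":[35,0,0],"yaw":0},{"slide":[37,0,0],"yaw":0},{"slide":[39,0,0],"yaw":0},{"slide":[40,0,0],"yaw":0},{"slide":[40,0,0],"yaw":0}]}}

```text
time_s: 2.1
eef_pos: [0.486, 0.1709, 0.101]
tool_rot: [[0.002, 0.202, 0.979], [0.001, 0.979, -0.202], [-1.0, 0.002, 0.001]]
wrist_force: [0.2, 1.3, 1.0]
finger_gap: -0.0002
```

```bash
cat > look.py <<'E'
import sys; from station import status, imaging
import numpy as np, cv2
from meas import *
tag=sys.argv[1]
o=status.get_obs(); print(o["time_s"],np.round(o["eef_pos"],4),np.round(o["wrist_force"],2),np.round(o["wrist_torque"],3))
f=[]
for n in sys.argv[2:] or ["scene"]:
    p,d=imaging.read_camera(n); c=imaging.get_calibration(n)
    np.savez(f"cam_{n}.npz",p=p,d=d,K=c["camera_matrix"],t=c["xyz"],R=c["rotation"])
    cv2.imwrite(f"pics/{n}_{tag}.png",cv2.resize(p[130:320,80:330,::-1],(750,570)) if n=="scene" else cv2.resize(p[:,:,::-1],(768,576)))
    print(n)
    for q in lids(n,0.070,0.1): print("c=(%.1f,%.1f) size %.1fx%.1f ang %.1f z %.1f tilt %.3f %.3f"%q[:8],np.round(q[8],0),q[9])
o=status.get_obs(); print(o["time_s"],np.round(o["eef_pos"],4),np.round(o["wrist_force"],2))
E
python3 look.py p3 scene
```

```text
2.1 [0.486  0.1709 0.101 ] [0.2  1.31 1.01] [0.247 0.039 0.016]
scene
c=(470.0,-54.2) size 86.2x88.1 ang 78.8 z 82.5 tilt -0.005 -0.005 [180. 190.] 899
c=(514.4,164.2) size 85.6x87.3 ang 79.6 z 81.4 tilt -0.005 -0.001 [262. 217.] 1078
c=(601.6,32.8) size 86.6x87.1 ang 78.4 z 87.6 tilt -0.009 -0.008 [191. 229.] 1281
c=(623.6,143.1) size 86.2x89.1 ang 78.1 z 83.2 tilt -0.003 -0.000 [236. 246.] 1349
2.15 [0.4859 0.1709 0.101 ] [-0.58  0.81  1.43]
```

Emit:
{"op": "jog_arm", "data": {"deltas": [{"slide":[1,0,0],"yaw":0},{"slide":[2,0,0],"yaw":0},{"slide":[2,0,0],"yaw":0}]}}

```text
time_s: 2.52
eef_pos: [0.486, 0.1708, 0.0988]
tool_rot: [[0.001, 0.202, 0.979], [0.001, 0.979, -0.202], [-1.0, 0.001, 0.001]]
wrist_force: [0.6, 2.2, 3.6]
finger_gap: 0.0001
```

```bash
python3 look.py p3b scene
```

```text
2.525 [0.486  0.1708 0.0988] [0.55 2.2  3.59] [ 0.531 -0.129  0.047]
scene
c=(470.5,-55.0) size 86.6x88.8 ang 81.1 z 82.6 tilt -0.006 -0.003 [180. 190.] 892
c=(514.2,164.5) size 86.8x87.4 ang 77.4 z 79.2 tilt -0.003 0.004 [262. 218.] 1037
c=(601.2,33.0) size 85.7x87.4 ang 79.2 z 87.5 tilt -0.006 -0.002 [191. 229.] 1279
c=(623.3,142.6) size 86.3x86.8 ang 78.5 z 83.2 tilt -0.005 0.001 [235. 246.] 1346
2.575 [0.486  0.1708 0.0988] [0.81 2.63 4.11]
```

View pics/scene_p3b.png

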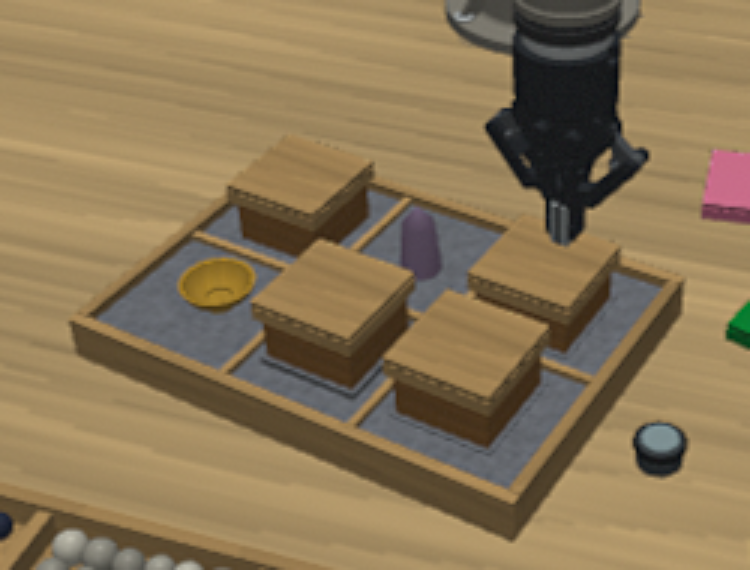

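Lid 3, under the fingertip near pixel (560,235), sank 4 mm under about 4 N and stayed level. It is seated, so next is lid 1, nearest the loupe.

Emit:
{"op": "jog_arm", "data": {"deltas": [{"slide":[-35,0,0],"yaw":0},{"slide":[-40,0,55],"yaw":0},{"slide":[-40,0,111],"yaw":0},{"slide":[-40,0,111],"yaw":0},{"slide":[-10,0,111],"yaw":0},{"slide":[-6,0,111],"yaw":0},{"slide":[-4,0,111],"yaw":0},{"slide":[-2,0,111],"yaw":0},{"slide":[-1,0,111],"yaw":0},{"slide":[-1,0,111],"yaw":0}]}}

```text
time_s: 3.82
eef_pos: [0.5941, 0.1479, 0.1]
tool_rot: [[0.0, 0.202, 0.979], [0.0, 0.979, -0.202], [-1.0, 0.0, 0.0]]
wrist_force: [-1.9, -0.3, 3.8]
finger_gap: -0.0001
```

```bash
python3 look.py p1 scene
```

```text
3.825 [0.5941 0.1479 0.1   ] [-1.94 -0.27  3.82] [-0.084  0.457 -0.013]
scene
c=(470.3,-55.0) size 88.7x87.9 ang 78.1 z 82.6 tilt -0.002 -0.004 [180. 190.] 900
c=(567.9,153.9) size 86.2x201.4 ang 78.4 z 80.9 tilt -0.016 0.004 [246. 239.] 1803
c=(601.5,32.9) size 86.8x87.5 ang 78.5 z 87.7 tilt -0.005 -0.003 [191. 229.] 1275
3.875 [0.5941 0.148  0.0999] [-1.16 -1.21  2.4 ]
```

View pics/scene_p1.png

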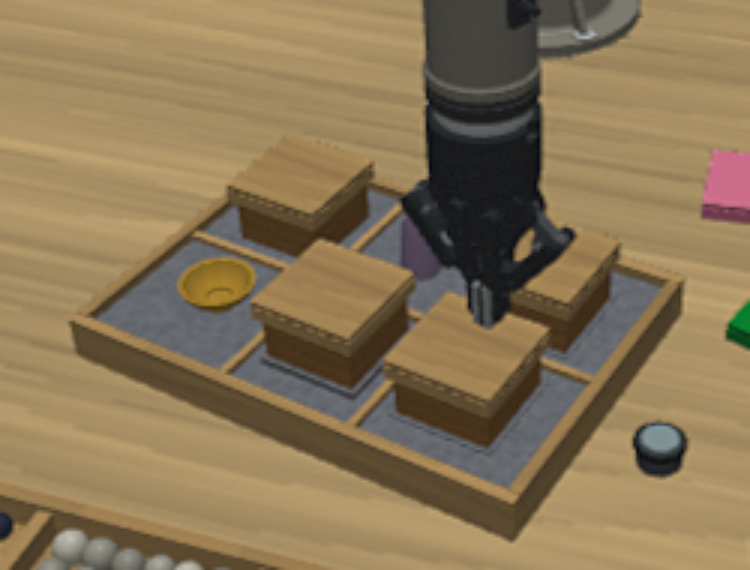

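```bash
cat > fit.py <<'E'
import numpy as np
from meas import world
L={1:(623.3,142.2),2:(601.4,32.4),3:(513.6,164.1),4:(469.9,-55.4)}
u=np.array([.979,-.202]);v=np.array([.202,.979])
def fit(n):
    p,W=world(n)
    for k,c in L.items():
        q=W.reshape(-1,3); q=q[np.isfinite(q[:,2])]
        r=(q[:,:2]-np.array(c)/1000); a=r@u; b=r@v
        m=(np.abs(a)<.037)&(np.abs(b)<.037)&(q[:,2]>.065)&(q[:,2]<.1)
        A=np.c_[a[m],b[m],np.ones(m.sum())]; z=q[m,2]; g=np.ones(len(z),bool)
        for _ in range(6):
            co=np.linalg.lstsq(A[g],z[g],rcond=None)[0]; g=np.abs(z-A@co)<.0025
        print(n,k,"slope along tool z %.3f y %.3f zc %.1f n=%d/%d"%(co[0],co[1],co[2]*1e3,g.sum(),len(g)))
if __name__=="__main__":
    import sys
    fit(sys.argv[1])
E
python3 fit.py scene
```

```text
scene 1 slope along tool z 0.000 y 0.000 zc 80.4 n=758/858
scene 2 slope along tool z 0.001 y 0.003 zc 88.0 n=728/754
scene 3 slope along tool z -0.007 y -0.007 zc 83.0 n=286/298
scene 4 slope along tool z 0.003 y -0.003 zc 82.8 n=499/538
```

Lid 1 sank 3 mm under about 3 N and stayed level, so it is seated. Next is lid 2.

Emit:
{"op": "jog_arm", "data": {"deltas": [{"slide":[-35,0,0],"yaw":0},{"slide":[-40,-56,1],"yaw":0},{"slide":[-40,-112,1],"yaw":0},{"slide":[-40,-112,1],"yaw":0},{"slide":[-13,-112,1],"yaw":0},{"slide":[-9,-112,1],"yaw":0},{"slide":[-7,-112,1],"yaw":0},{"slide":[-5.5,-112,1],"yaw":0},{"slide":[-4,-112,1],"yaw":0},{"slide":[-4,-112,1],"yaw":0}]}}

```text
time_s: 5.12
eef_pos: [0.5728, 0.0386, 0.104]
tool_rot: [[0.001, 0.202, 0.979], [0.001, 0.979, -0.202], [-1.0, 0.001, 0.001]]
wrist_force: [-2.3, 0.2, 3.6]
finger_gap: -0.0003
```

```bash
python3 look.py p2 scene; python3 fit.py scene
```

```text
5.125 [0.5728 0.0386 0.104 ] [-2.25  0.18  3.56] [0.274 0.35  0.027]
scene
c=(500.2,-74.8) size 91.2x42.9 ang 47.4 z 81.3 tilt -0.044 -0.031 [169. 194.] 319
c=(514.2,163.9) size 86.8x87.8 ang 78.3 z 82.8 tilt -0.003 -0.003 [262. 217.] 1097
c=(601.7,33.2) size 86.9x87.0 ang 78.8 z 84.2 tilt -0.007 0.001 [191. 230.] 1212
c=(623.1,142.1) size 86.1x89.1 ang 78.6 z 83.2 tilt -0.005 -0.001 [236. 246.] 1344
5.175 [0.5728 0.0385 0.1039] [-1.18  1.54  3.92]
scene 1 slope along tool z -0.001 y -0.001 zc 83.4 n=802/840
scene 2 slope along tool z -0.003 y 0.001 zc 84.4 n=670/751
scene 3 slope along tool z 0.004 y -0.004 zc 83.0 n=648/676
scene 4 slope along tool z 0.003 y -0.000 zc 82.5 n=144/152
```

View pics/scene_p2.png

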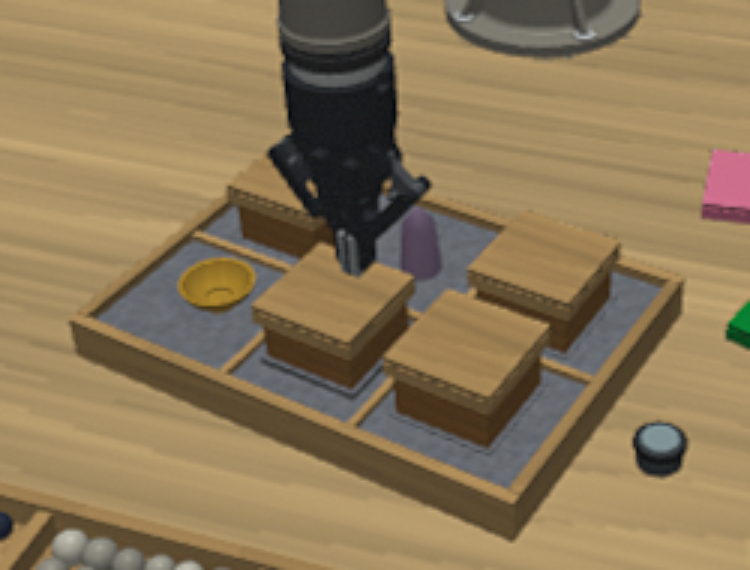

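Lid 2 also sank level. That leaves lid 4, which I'll feel gently to confirm it tips.

Emit:
{"op": "jog_arm", "data": {"deltas": [{"slide":[-38,0,0],"yaw":0},{"slide":[-38,-40,-40],"yaw":0},{"slide":[-38,-80,-80],"yaw":0},{"slide":[-38,-113,-111],"yaw":0},{"slide":[-38,-113,-111],"yaw":0},{"slide":[-5,-113,-111],"yaw":0},{"slide":[0,-113,-111],"yaw":0},{"slide":[2,-113,-111],"yaw":0},{"slide":[3,-113,-111],"yaw":0},{"slide":[4,-113,-111],"yaw":0},{"slide":[4,-113,-111],"yaw":0}]}}

```text
time_s: 6.55
eef_pos: [0.4413, -0.0501, 0.0997]
tool_rot: [[0.001, 0.202, 0.979], [0.0, 0.979, -0.202], [-1.0, 0.0, 0.001]]
wrist_force: [-0.5, 0.5, 1.4]
finger_gap: -0.0002
```

```bash
python3 look.py p4 scene; python3 fit.py scene
```

```text
6.55 [ 0.4413 -0.0501  0.0997] [-0.55  0.49  1.43] [0.103 0.249 0.027]
scene
c=(470.2,-55.6) size 87.5x88.1 ang 77.2 z 82.5 tilt 0.079 -0.026 [180. 190.] 870
c=(512.9,164.6) size 85.4x88.8 ang 78.5 z 82.9 tilt -0.006 0.003 [261. 217.] 1099
c=(602.0,32.7) size 85.9x88.2 ang 79.5 z 87.6 tilt -0.009 -0.004 [191. 229.] 1279
c=(622.7,142.7) size 85.9x86.6 ang 79.0 z 83.3 tilt 0.001 0.000 [236. 246.] 1349
6.6 [ 0.4413 -0.0501  0.0997] [-0.89 -0.3   2.63]
scene 1 slope along tool z 0.003 y 0.003 zc 83.4 n=818/839
scene 2 slope along tool z 0.001 y 0.002 zc 88.0 n=712/743
scene 3 slope along tool z -0.002 y 0.003 zc 83.1 n=656/677
scene 4 slope along tool z 0.100 y 0.002 zc 82.2 n=439/503
```

View pics/scene_p4.png

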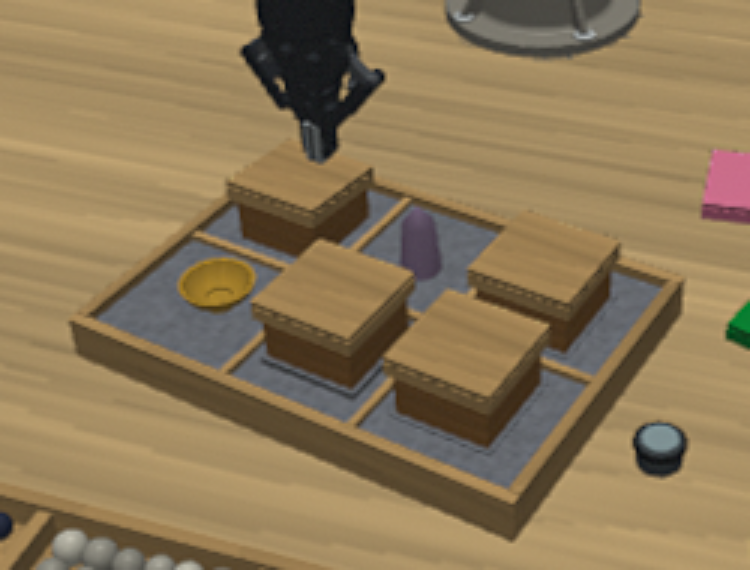

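Lid 4 tilts 0.10 rad under about 2 N, so it is the one that rocks. I'll let go, check that it falls back level, then press at its middle.

Emit:
{"op": "jog_arm", "data": {"deltas": [{"slide":[-5,0,0],"yaw":0},{"slide":[-20,0,0],"yaw":0},{"slide":[-20,0.5,29],"yaw":0},{"slide":[-20,0.5,29],"yaw":0},{"slide":[-20,0.5,29],"yaw":0}]}}

```text
time_s: 7.22
eef_pos: [0.4687, -0.0558, 0.1192]
tool_rot: [[-0.001, 0.203, 0.979], [-0.0, 0.979, -0.203], [-1.0, -0.0, -0.001]]
wrist_force: [0.2, -0.0, 0.2]
finger_gap: -0.0003
```

```bash
python3 look.py p4c scene top; python3 fit.py scene; python3 fit.py top
```

```text
7.225 [ 0.4687 -0.0558  0.1192] [ 0.19 -0.    0.24] [-0.029 -0.001 -0.028]
scene
c=(470.5,-55.3) size 88.3x87.8 ang 79.6 z 82.6 tilt -0.008 -0.005 [180. 191.] 825
c=(514.2,164.5) size 86.8x84.8 ang 78.3 z 82.8 tilt -0.004 0.001 [261. 217.] 1096
c=(601.8,33.1) size 85.5x88.0 ang 78.4 z 87.6 tilt -0.007 -0.006 [191. 229.] 1279
c=(622.2,142.7) size 86.6x88.7 ang 78.6 z 83.2 tilt -0.003 -0.001 [236. 246.] 1354
top
c=(622.2,141.3) size 84.4x84.9 ang 79.0 z 84.3 tilt 0.003 0.002 [256. 132.] 1324
c=(601.2,31.6) size 84.3x85.1 ang 78.7 z 89.0 tilt 0.002 0.000 [303. 141.] 1348
c=(513.4,163.4) size 84.7x84.3 ang 78.8 z 83.8 tilt 0.001 -0.010 [246. 178.] 1338
c=(450.0,-46.8) size 73.8x43.3 ang 79.3 z 83.6 tilt -0.017 0.004 [334. 207.] 462
7.325 [ 0.4684 -0.0556  0.119 ] [ 0.06  0.12 -0.14]
scene 1 slope along tool z -0.002 y 0.003 zc 83.3 n=813/847
scene 2 slope along tool z -0.000 y -0.001 zc 87.9 n=717/749
scene 3 slope along tool z 0.006 y -0.001 zc 83.0 n=632/661
scene 4 slope along tool z -0.002 y -0.004 zc 82.9 n=458/481
top 1 slope along tool z 0.004 y 0.003 zc 84.4 n=784/983
top 2 slope along tool z 0.003 y -0.000 zc 89.1 n=817/1001
top 3 slope along tool z -0.002 y -0.008 zc 83.9 n=822/1011
top 4 slope along tool z 0.003 y -0.014 zc 83.8 n=271/349
```

View pics/scene_p4c.png

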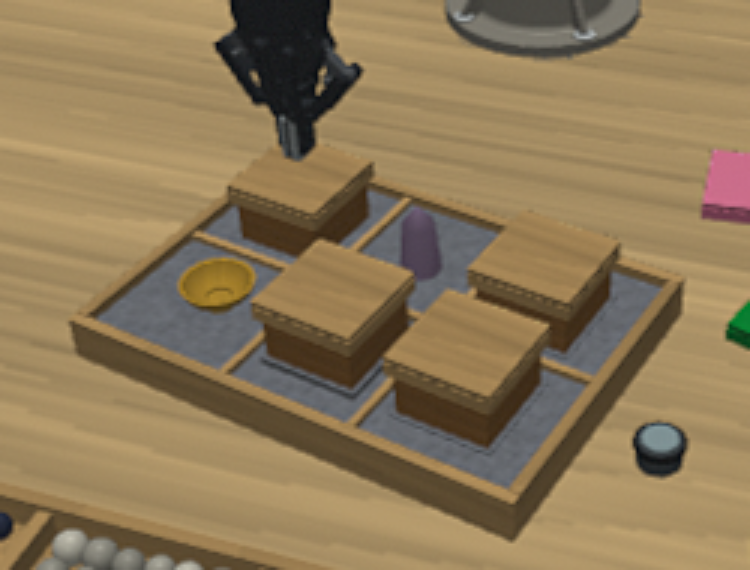

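The picture shows lid 4 level again, with the fingertip hovering over its middle near (292,157). Now I'll press it down in stages.

Emit:
{"op": "jog_arm", "data": {"deltas": [{"slide":[12,0,1.5],"yaw":0},{"slide":[16,0,1.5],"yaw":0},{"slide":[19,0,1.5],"yaw":0},{"slide":[22,0,1.5],"yaw":0},{"slide":[25,0,1.5],"yaw":0},{"slide":[28,0,1.5],"yaw":0},{"slide":[28,0,1.5],"yaw":0}]}}

```text
time_s: 8.2
eef_pos: [0.4699, -0.0559, 0.092]
tool_rot: [[-0.002, 0.202, 0.979], [0.001, 0.979, -0.202], [-1.0, 0.0, -0.002]]
wrist_force: [-5.6, 0.7, 10.2]
finger_gap: 0.0001
```

Emit:
{"op": "jog_arm", "data": {"deltas": [{"slide":[2,0,0],"yaw":0},{"slide":[4,0,0],"yaw":0},{"slide":[5,0,0],"yaw":0},{"slide":[6,0,0],"yaw":0},{"slide":[6,0,0],"yaw":0}]}}

```text
time_s: 8.82
eef_pos: [0.4699, -0.0559, 0.0863]
tool_rot: [[-0.002, 0.202, 0.979], [0.001, 0.979, -0.202], [-1.0, 0.001, -0.002]]
wrist_force: [-5.9, 1.6, 12.1]
finger_gap: 0.0
```

```bash
python3 look.py p4d scene; python3 fit.py scene|tail -1
```

```text
8.825 [ 0.4699 -0.0559  0.0863] [-5.93  1.58 12.13] [ 0.166  1.271 -0.01 ]
scene
c=(514.3,164.4) size 85.2x87.4 ang 78.8 z 82.9 tilt -0.004 -0.001 [261. 217.] 1100
c=(601.6,32.6) size 87.0x86.6 ang 79.1 z 87.7 tilt -0.012 -0.003 [191. 229.] 1281
c=(623.0,142.8) size 85.8x87.8 ang 79.2 z 83.2 tilt -0.006 -0.002 [236. 246.] 1347
8.875 [ 0.4699 -0.0559  0.0863] [-5.41  1.07 12.38]
scene 4 slope along tool z -0.002 y -0.001 zc 66.9 n=356/482
```

Emit:
{"op": "jog_arm", "data": {"deltas": [{"slide":[1,0,0],"yaw":0},{"slide":[2,0,0],"yaw":0},{"slide":[3,0,0],"yaw":0},{"slide":[4,0,0],"yaw":0},{"slide":[4,0,0],"yaw":0},{"slide":[4,0,0],"yaw":0}]}}

```text
time_s: 9.62
eef_pos: [0.4699, -0.0559, 0.0827]
tool_rot: [[-0.002, 0.202, 0.979], [0.001, 0.979, -0.202], [-1.0, 0.001, -0.002]]
wrist_force: [-6.7, 0.5, 14.9]
finger_gap: 0.0002
```

```bash
python3 look.py p4e scene; python3 fit.py scene|tail -1
```

```text
9.625 [ 0.4699 -0.0559  0.0827] [-6.68  0.53 14.95] [0.238 1.51  0.052]
scene
c=(513.1,164.8) size 85.9x88.8 ang 79.5 z 83.0 tilt -0.001 0.003 [262. 217.] 1095
c=(601.5,33.0) size 87.3x87.9 ang 77.7 z 87.7 tilt -0.007 -0.001 [191. 229.] 1280
c=(623.5,143.1) size 86.3x88.1 ang 79.3 z 83.3 tilt -0.001 -0.001 [236. 246.] 1351
9.675 [ 0.4699 -0.0559  0.0827] [-5.92  2.44 14.54]
scene 4 slope along tool z 0.191 y 0.091 zc 79.3 n=20/158
```

Emit:
{"op": "jog_arm", "data": {"deltas": [{"slide":[1,0,0],"yaw":0},{"slide":[2,0,0],"yaw":0},{"slide":[2,0,0],"yaw":0},{"slide":[2,0,0],"yaw":0}]}}

```text
time_s: 10.18
eef_pos: [0.4699, -0.0559, 0.0809]
tool_rot: [[-0.002, 0.202, 0.979], [0.001, 0.979, -0.202], [-1.0, 0.001, -0.002]]
wrist_force: [-6.8, 0.9, 16.9]
finger_gap: -0.0002
```

At 16.9 N the fingertip is 21.5 mm lower, as expected. I'll release slowly and check.

Emit:
{"op": "jog_arm", "data": {"deltas": [{"slide":[-4,0,0],"yaw":0},{"slide":[-8,0,0],"yaw":0},{"slide":[-12,0,0],"yaw":0},{"slide":[-16,0,0],"yaw":0},{"slide":[-20,0,0],"yaw":0},{"slide":[-35,0,0],"yaw":0},{"slide":[-70,0,0],"yaw":0},{"slide":[-70,0,0],"yaw":0}]}}

```text
time_s: 11.18
eef_pos: [0.4739, -0.0565, 0.1527]
tool_rot: [[0.008, 0.202, 0.979], [-0.0, 0.979, -0.202], [-1.0, 0.001, 0.008]]
wrist_force: [0.3, -0.0, -0.3]
finger_gap: 0.0002
```

```bash
python3 look.py p4f scene top; python3 fit.py scene; python3 fit.py top
```

```text
11.175 [ 0.4739 -0.0565  0.1527] [ 0.3  -0.01 -0.26] [ 0.001 -0.006 -0.008]
scene
c=(470.5,-54.9) size 88.5x87.6 ang 79.0 z 77.7 tilt 0.003 -0.000 [180. 191.] 813
c=(513.5,164.2) size 86.1x87.3 ang 78.9 z 82.9 tilt -0.007 -0.002 [261. 217.] 1091
c=(601.8,32.8) size 86.5x88.6 ang 79.9 z 87.7 tilt -0.004 0.001 [191. 229.] 1282
c=(622.7,142.7) size 86.3x87.3 ang 78.8 z 83.3 tilt -0.001 0.002 [236. 246.] 1344
top
c=(622.6,141.2) size 84.3x85.3 ang 78.3 z 84.2 tilt 0.001 -0.001 [256. 132.] 1321
c=(600.6,31.7) size 84.2x85.7 ang 78.8 z 88.9 tilt 0.001 0.004 [303. 141.] 1347
c=(513.3,163.4) size 84.1x84.4 ang 78.8 z 83.9 tilt 0.001 0.001 [246. 178.] 1340
c=(453.6,-52.8) size 84.2x52.8 ang 78.5 z 78.8 tilt 0.007 -0.004 [337. 205.] 657
11.275 [ 0.4713 -0.056   0.15  ] [-0.94 -0.33 -0.07]
scene 1 slope along tool z 0.001 y -0.001 zc 83.4 n=813/846
scene 2 slope along tool z -0.002 y 0.001 zc 88.0 n=707/744
scene 3 slope along tool z 0.000 y -0.005 zc 83.0 n=648/680
scene 4 slope along tool z 0.004 y -0.000 zc 77.9 n=497/531
top 1 slope along tool z 0.003 y 0.001 zc 84.2 n=801/976
top 2 slope along tool z -0.003 y 0.005 zc 89.1 n=794/996
top 3 slope along tool z 0.001 y 0.003 zc 84.1 n=812/1015
top 4 slope along tool z 0.011 y -0.000 zc 78.9 n=406/495
```

View pics/scene_p4f.png

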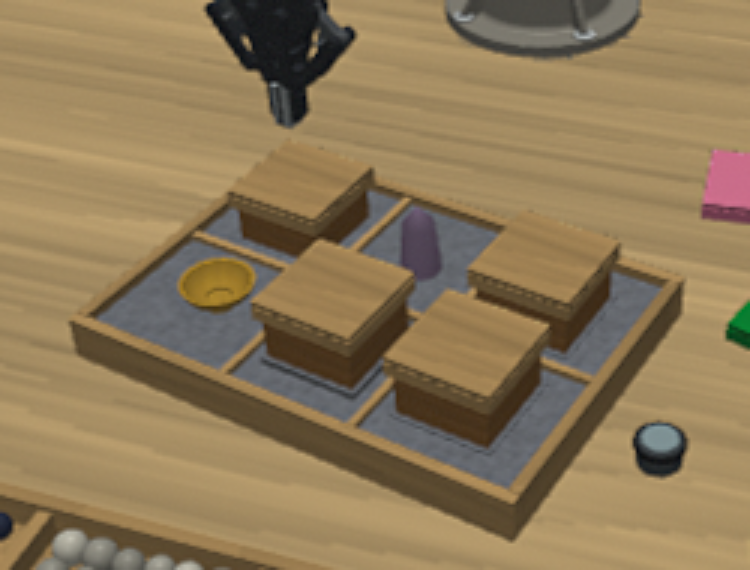

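Lid 4 now lies 5.0 mm lower, and both cameras show it level. I'll feel its edge gently once more to confirm that it no longer rocks.

Emit:
{"op": "jog_arm", "data": {"deltas": [{"slide":[0,0,-30],"yaw":0},{"slide":[30,0,-30],"yaw":0},{"slide":[48,0,-30],"yaw":0},{"slide":[51,0,-30],"yaw":0},{"slide":[53,0,-30],"yaw":0},{"slide":[55,0,-30],"yaw":0},{"slide":[56,0,-30],"yaw":0},{"slide":[56,0,-30],"yaw":0}]}}

```text
time_s: 12.28
eef_pos: [0.4415, -0.05, 0.0937]
tool_rot: [[0.0, 0.202, 0.979], [0.0, 0.979, -0.202], [-1.0, 0.0, 0.0]]
wrist_force: [-2.6, -1.2, 2.9]
finger_gap: 0.0002
```

```bash
python3 look.py p4g scene; python3 fit.py scene
```

```text
12.275 [ 0.4415 -0.05    0.0937] [-2.55 -1.17  2.9 ] [-0.005  0.478  0.035]
scene
c=(469.3,-55.4) size 87.8x90.0 ang 79.4 z 73.7 tilt -0.010 0.002 [181. 191.] 780
c=(513.5,164.6) size 85.7x87.9 ang 78.4 z 82.9 tilt -0.005 -0.000 [261. 217.] 1095
c=(601.7,33.3) size 86.1x87.2 ang 80.2 z 87.7 tilt -0.005 -0.004 [191. 229.] 1283
c=(621.9,142.7) size 85.8x88.6 ang 78.8 z 83.3 tilt -0.005 -0.002 [236. 246.] 1351
12.325 [ 0.4414 -0.05    0.0936] [-2.28  0.14  2.91]
scene 1 slope along tool z -0.003 y -0.000 zc 83.4 n=807/839
scene 2 slope along tool z 0.001 y -0.000 zc 88.0 n=710/739
scene 3 slope along tool z 0.000 y 0.003 zc 83.1 n=646/675
scene 4 slope along tool z -0.005 y 0.002 zc 73.8 n=467/583
```

It sinks level now and no longer rocks. I'll withdraw and do the final check.

Emit:
{"op": "jog_arm", "data": {"deltas": [{"slide":[-3,0,0],"yaw":0},{"slide":[-6,0,0],"yaw":0},{"slide":[-30,0,0],"yaw":0},{"slide":[-90,0,0],"yaw":0},{"slide":[-120,0,-30],"yaw":0},{"slide":[-120,0,-30],"yaw":0},{"slide":[-120,0,-30],"yaw":0},{"slide":[-120,0,-30],"yaw":0}]}}

```text
time_s: 13.32
eef_pos: [0.4118, -0.0439, 0.2121]
tool_rot: [[-0.002, 0.202, 0.979], [-0.0, 0.979, -0.202], [-1.0, -0.001, -0.002]]
wrist_force: [-0.1, 0.3, -0.1]
finger_gap: 0.0001
```

```bash
python3 look.py end scene top; python3 fit.py scene
```

```text
13.325 [ 0.4118 -0.0439  0.2121] [-0.13  0.26 -0.07] [0.045 0.001 0.054]
scene
c=(470.5,-54.9) size 88.3x90.3 ang 79.2 z 77.7 tilt 0.003 0.001 [180. 191.] 815
c=(513.7,164.4) size 85.1x87.8 ang 79.4 z 82.9 tilt -0.004 0.001 [261. 217.] 1094
c=(600.6,33.2) size 86.1x88.2 ang 79.6 z 87.7 tilt -0.012 -0.003 [191. 229.] 1281
c=(623.5,142.7) size 86.5x88.1 ang 79.2 z 83.1 tilt -0.005 0.000 [236. 246.] 1356
top
c=(622.5,141.4) size 84.4x85.6 ang 78.5 z 84.3 tilt -0.001 0.002 [256. 132.] 1323
c=(600.9,31.7) size 84.1x84.8 ang 78.8 z 88.9 tilt -0.003 0.001 [303. 141.] 1342
c=(513.3,163.6) size 84.3x84.5 ang 78.6 z 83.8 tilt 0.004 -0.004 [246. 178.] 1335
c=(480.3,-50.0) size 68.5x64.9 ang 78.7 z 78.9 tilt -0.000 -0.004 [336. 190.] 651
13.425 [ 0.4118 -0.044   0.2122] [-0.29 -0.55  0.04]
scene 1 slope along tool z -0.003 y 0.001 zc 83.3 n=807/846
scene 2 slope along tool z -0.005 y -0.001 zc 87.9 n=711/748
scene 3 slope along tool z -0.002 y 0.000 zc 83.0 n=649/678
scene 4 slope along tool z 0.003 y 0.001 zc 77.8 n=510/533
```

View pics/top_end.png

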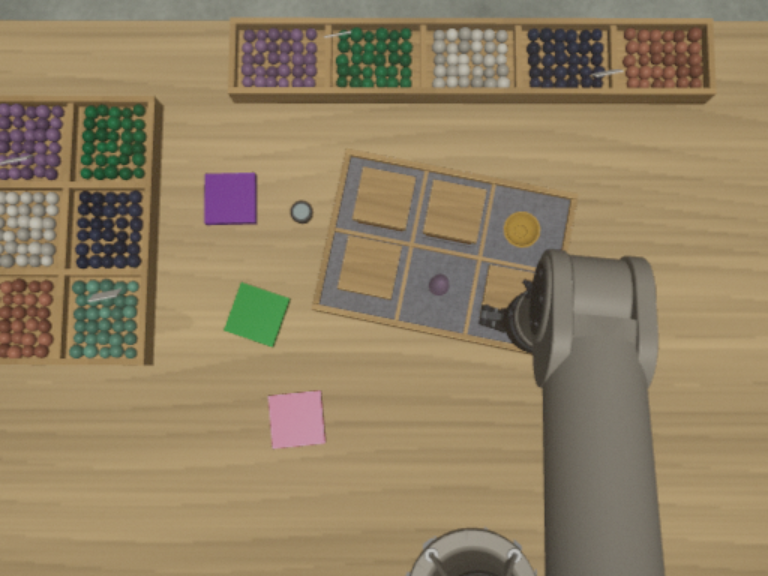

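The tower (439,285), dish (521,230) and loupe (301,211) are at the same pixels as at the start. All the lids are level, and the arm is clear of everything.

```bash
python3 -c "
from station import close_job
print(close_job())"
```

```text
the job is handed in; nothing more can be done
None
```

I found the rocking lid, pressed it home, and handed the job in at about 13.4 s of the 48 s allowed. The stone itself can't be seen, so I judge that it is down from how far the lid dropped.

- **Finding it:** I felt each lid with about 2 to 4 N near an edge. The three lids at (623, 142), (601, 32) and (514, 164) mm sank level by 3 to 4 mm. The lid at (470, -55) mm tipped about 0.10 rad and fell back level when let go; the task text said about 0.13 rad.
- **Pressing it:** I pressed that lid at its middle up to 16.9 N, and the fingertip ended 21.5 mm lower.
- **After letting go:** The lid lies 5.0 mm lower in both cameras, level to about 0.005 rad in the clearest view. When I felt its edge again with about 3 N, it sank level and no longer rocked.
- **Everything else:** The other lids read within about 1 mm of their start positions, and level to about 0.012 rad. The tower, dish and loupe show at the same pixels as before, and the arm is clear.

Two things to note:
- **Sideways force:** It reached about 6.8 N during the firm press, but the lid did not measurably shift.
- **Partly hidden lid:** In the last top view the arm hid part of the pressed lid, so its final position rests on the scene camera.

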